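# Shut the moka pot and point out the cup to fill

### The job

The coffee has come up in the moka pot on the trivet: tip its open lid fully shut with your fingertips to keep it hot, gently and with the pot staying where it stands, and then show me which cup to pour it into. Point at the empty cup that stands on a saucer, fingertips close above the middle of its mouth, hold still there for three seconds and finish still pointing. Nothing is picked up, and the cups, saucers, teaspoon and sugar bowl are not touched.

Things in the scene. Friction and masses are not known exactly. Their poses are not given: they have to be found in the camera images.
- pot: faceted metal moka pot, 107 x 169 mm and 189 mm tall when shut, 0.53 kg, loose on a round cork trivet (160 mm wide, 9 mm thick). Origin under its foot, on the trivet; z up; the black handle reaches to -y (to y -84 mm, between 71 and 155 mm up) and the spout to +y. The round body is centred at y +20 mm, x 0
- pot_lid (a joint): angle of the pot's lid in rad about the hinge: 0 is fully shut, it grows as the lid opens up and back over the handle, 1.75 is the stop. The hinge is stiff: the lid stays where it is left and has to be pushed (below 1 N at its edge) all the way down; shut, it rests on the pot's rim
- pot_hinge (a point): the lid's hinge, at the handle side of the pot's rim, 160 mm above the foot; axes as the pot's, the hinge axis is x. Seen from here with the lid shut, the flat eight-sided lid (105 mm wide in x) runs from y 0 to y +104 mm and its outer face is up to 12 mm above the hinge. At angle q the lid runs from the hinge along (y cos q, z sin q); its outer face looks to (y -sin q, z cos q)
- lid_knob (a point): top of the small black knob on the lid's outer face, 16 mm wide and 17 mm high, 52 mm from the hinge; moves with the lid
- lid_edge (a point): point on the lid's outer face near the edge far from the hinge (94 mm from it); moves with the lid. A good place to push
- cup_a: empty porcelain cup, white with grey-blue streaks, 76 mm wide, 62 mm tall, standing on a matching saucer: the cup to point at. Origin under its foot; z up; its ear reaches to -y (to y -50 mm)
- cup_a_mouth (a point): centre of that cup's mouth, level with its rim, about 70 mm above the worktop
- saucer_a: saucer under that cup, 146 mm wide, 19 mm tall; origin at the centre of its underside
- cup_full: wide plain white cup already full of coffee, 93 mm wide, 59 mm tall, ear to its -y, standing on another streaked saucer: not the one. Origin under its foot
- saucer_b: saucer under the full cup, 146 mm wide, 19 mm tall; origin at the centre of its underside
- cup_b: empty streaked porcelain cup like the one to point at, 62 mm tall, but standing straight on the worktop without a saucer: not the one. Origin under its foot
- teaspoon: metal teaspoon lying on the worktop, 132 mm long, 9 mm tall; origin under its middle
- sugar_bowl: small round wooden bowl of white sugar, 71 mm wide, 23 mm tall; origin at the centre of its underside
Things that resemble listed ones, but are neither listed nor needed, are in the scene too. Leave any green look-alike of the cup_a alone.

How it is judged:
On the way, in this order (a step that is already met when the one before it is completed fails the run):
1. the pot's lid is fully shut (value of joint pot_lid below 0.06 rad), for 0.3 s.
2. the fingertips are held close above the mouth of the empty cup on its saucer (horizontal distance between the grasp point and cup_a_mouth below 0.03 m and z of the grasp point in the frame of cup_a_mouth between 0.018 and 0.1 m), for 2.5 s.
At the end, for the whole second after the job is handed in: The pot's lid is shut to within 0.06 rad with the pot upright (0.1 rad) and within 30 mm of where it stood; the point between the finger pads is within 30 mm of the middle of the right cup's mouth and 18 to 100 mm above its rim; every cup is within 10 mm of its place (all of step 2 and value of joint pot_lid below 0.06 rad and distance of pot from where it was at the start of the episode below 0.03 m and angle between pot's own z axis and vertical below 0.1 rad and distance of each of cup_a, cup_full, cup_b from where it was at the start of the episode below 0.01 m); the robot touches nothing.
It fails at once if a cup, saucer, the teaspoon or the sugar bowl is touched by the robot (contact force between any of the arm, the fingers and cup_a above 0.3 N or contact force between any of the arm, the fingers and saucer_a above 0.3 N or contact force between any of the arm, the fingers and cup_full above 0.3 N or contact force between any of the arm, the fingers and saucer_b above 0.3 N or contact force between any of the arm, the fingers and cup_b above 0.3 N or contact force between any of the arm, the fingers and teaspoon above 0.3 N or contact force between any of the arm, the fingers and sugar_bowl above 0.3 N).
It fails at once if a cup, saucer, the teaspoon or the sugar bowl is moved (distance of any of cup_a, saucer_a, cup_full, saucer_b, cup_b, teaspoon, sugar_bowl from where it was at the start of the episode above 0.015 m).
It fails at once if the pot is lifted, tipped or shoved along (height (world z) of pot above 0.021 m or angle between pot's own z axis and vertical above 0.25 rad or distance of pot from where it was at the start of the episode above 0.03 m).
It fails at once if the pot or its lid is pressed harder than 30 N (contact force between the fingers and pot above 30 N).
It also fails if it takes over 45 s, if anything falls off the work surface, if the arm or the gripper's body presses on something with over 40 N, if the wrist force passes 120 N, or if a joint passes its speed limit or range.

### The arm

A 6-joint arm with a two-finger parallel gripper is mounted at the origin on a cart in front of the work surface, level with it; the furniture and walls round the work are solid. World frame = base frame: x ahead of the robot, y to its left, z up, the work surface at z = 0. Lengths are in m, angles in rad, forces in N, time in s.
With the tool pointing down it reaches from about 0.4 to 0.825 m from the base axis. Payload 7 kg.
Tool frame: the origin (TCP) lies midway between the tips of the shut fingers; the grasp point (between the pads) lies 19 mm behind it; z points along the fingers, y is the line along which they close (so a half turn about z gives the same grasp; the last joint's range is limited). The gripper opens to 88 mm and grips with 3 to 60 N. Pads are 19 mm wide; open, the fingers measure 130 mm over their backs; the gripper's body (78 mm by 193 mm) begins 47 mm behind the grasp point.
Start: joints at [1.63, 0.359, 0.012, 0, -1.224, -0.288], TCP at [0.153, 0.657, 0.195] pointing down, gripper open.
Joint ranges: [-3.07, 3.07], [-1.43, 2.12], [-1.02, 1.25], [-3.03, 1.67], [-3.05, -0], [-3.03, 3.03]. Speed limits (rad/s): [2.39, 2.39, 3.01, 3.14, 3.14, 3.14].

### API

Orientations are given as [roll, pitch, yaw] about the fixed x, y, z axes, in that order (R = Rz(yaw) Ry(pitch) Rx(roll)).
In Python, from station import arm, grab_frame, camera_params, spot_in gives the robot as it stands.
- The arm moves only by the shell command python3 -m jog 'ROWS' [FORCE]. ROWS is JSON, a list that holds one entry, the list of rows, each a list of 7 numbers: the shift along the tool's x, y, z in mm, then the turn, a rotation vector about the tool's x, y, z in rad, then the finger opening in mm, from 0 to 87.6. In form: [[[x, y, z, wx, wy, wz, fingers], ...]]. A call has 1 to 20 rows; each row is the pose to reach, as a shift and turn from the pose commanded when the call began, along the tool's axes at that moment; what a row does not reach only later rows make up. A row lasts 1/8 s, in which the tool goes at most 62.5 mm and 10.7 degrees, less where a joint would pass 70% of its speed; a pose out of reach is approached as far as the arm can. A call with a gripper value outside its range is refused whole. The fingers move at their own pace and stop on an object; FORCE is the grip in N (left out, the last holds). Time passes only in rows, so rows that repeat a pose let the fingers close. It gives the time, the measured TCP pose, the force, the opening and the grip force at its end, in the units of the state.
- arm.get_state(): the state, without advancing time (a new reading comes with each control period).
- grab_frame(name): name is "scene" or "top" or "wrist"; returns (picture, depth): 400x640x3 uint8, blue, green, red; 400x640 float32, m along the optical axis (not along the pixel's ray), 0 where there is no reading.
- camera_params(name): a dict with "mtx" (3x3 intrinsics, pixels), "R" (3x3) and "t" (3): a world point X has camera coordinates R X + t. Camera axes: x right, y down, z forward; pixel columns grow to the right and rows downward; lengths in m; the calibration is good to about 2 mm. A picture is of the moment at which its call begins: read the wrist's pose just before it. camera_params takes no time and is no camera call; for the wrist camera it gives the pose at the moment of the call.
- arm.job_done(): hands the job in; it is judged then, once.
Trained networks look in the newest picture that a camera, given by its name, has taken for a name from the list of things; names that differ only in an ending like _2 or _b are one class to them, and where a whole thing is asked for, a point or a joint stands for the part that bears it (a point fixed in the world has none). Each returns a list of dicts, best first, with "confidence" (0 to 1); they miss things now and then, are a little off and sometimes report something else, mostly with a low value. They report only what shows in the picture. A call takes as long as a camera call. They do not tell look-alikes from the thing itself.
- spot_in(query, camera): "uv" ([column, row] in pixels, amid what is visible of it).
The state is a dict: "t": time; "q": joint angles; "qd": joint speeds; "joint_efforts": joint torques, N m; "eef_pos": TCP position; "ee_rot": TCP orientation; "force": force on the tool from outside, world axes, zero at the start; "moment": the same for the moment, N m; "width": finger opening in m; "gripper_force": force on a finger pad.
Only numpy, scipy, OpenCV 4.12 (cv2) and the standard library are available. Lean on these libraries where they do the work, as an engineer would, in place of code of your own. Each camera call takes 0.05 s, during which the arm holds its last target. There are 200 camera calls.

## Working session

There is one attempt and no reset: what is moved stays moved. The work goes in short steps, Python scripts to look and compute and a shell command to move; the robot and the scene stay as the last step left them, time stands still between calls to the robot, and variables do not carry over. Pictures are saved under pics/ and viewed, at most 10 in all, crops included, and the job is handed in when it is done.

```bash
mkdir -p pics
cat > h.py <<'E'
import numpy as np,cv2
from station import arm,grab_frame,camera_params,spot_in
def to_w(cam,uv,d,p=None):
    p=p or camera_params(cam);K=np.array(p["mtx"]);R=np.array(p["R"]);t=np.array(p["t"])
    c=np.linalg.inv(K)@np.array([uv[0],uv[1],1.])*d
    return R.T@(c-t)
def cloud(cam,depth,p=None):
    p=p or camera_params(cam);K=np.array(p["mtx"]);R=np.array(p["R"]);t=np.array(p["t"])
    v,u=np.mgrid[:400,:640]
    c=np.stack([(u-K[0,2])/K[0,0]*depth,(v-K[1,2])/K[1,1]*depth,depth],-1)
    return (c-t)@R
E
python3 - <<'E'
from h import *
for c in("scene","top"):
    im,d=grab_frame(c);cv2.imwrite(f"pics/{c}1.png",im);np.save(f"/tmp/{c}.npy",d)
    W=cloud(c,d);np.save(f"/tmp/{c}W.npy",W)
    for q in("pot","pot_hinge","lid_knob","lid_edge","cup_a","cup_full","saucer_a","teaspoon","sugar_bowl"):
        for r in spot_in(q,c)[:5]:
            u,v=map(int,np.round(r["uv"]));print(c,q,(u,v),round(r["confidence"],2),W[v,u].round(3))
E
```

```text
scene pot (244, 272) 0.58 [0.524 0.252 0.097]
scene pot_hinge (247, 274) 0.58 [0.514 0.253 0.1  ]
scene pot_hinge (293, 182) 0.58 [ 0.641 -0.083  0.046]
scene lid_knob (244, 233) 0.76 [0.516 0.232 0.228]
scene lid_edge (243, 231) 0.71 [0.518 0.231 0.232]
scene cup_a (417, 168) 0.89 [ 0.363 -0.381  0.019]
scene cup_a (369, 162) 0.74 [ 0.507 -0.32   0.018]
scene cup_a (340, 223) 0.68 [ 0.447 -0.042  0.025]
scene cup_full (293, 183) 0.58 [ 0.639 -0.08   0.044]
scene saucer_a (335, 237) 0.88 [0.428 0.014 0.037]
scene saucer_a (296, 200) 0.61 [ 0.613 -0.058  0.005]
scene teaspoon (316, 317) 0.84 [0.351 0.215 0.01 ]
scene teaspoon (291, 187) 0.38 [ 0.634 -0.064  0.043]
scene sugar_bowl (386, 212) 0.55 [ 0.36  -0.154  0.021]
top pot (222, 198) 0.88 [0.505 0.272 0.096]
top pot (227, 185) 0.52 [0.514 0.223 0.245]
top pot_hinge (224, 201) 0.71 [0.496 0.265 0.098]
top pot_hinge (229, 187) 0.6 [0.51  0.219 0.238]
top lid_knob (406, 204) 0.65 [ 0.292 -0.023  1.286]
top lid_knob (223, 186) 0.61 [0.506 0.227 0.269]
top lid_knob (224, 198) 0.19 [0.505 0.266 0.096]
top lid_edge (226, 181) 0.53 [0.527 0.228 0.237]
top cup_a (428, 247) 0.72 [ 0.362 -0.371  0.008]
top cup_a (405, 202) 0.71 [ 0.507 -0.303  0.011]
top cup_a (318, 223) 0.57 [ 0.438 -0.02   0.014]
top cup_full (335, 164) 0.95 [ 0.627 -0.075  0.041]
top cup_full (362, 247) 0.6 [ 0.361 -0.159  0.019]
top saucer_a (330, 178) 0.94 [ 0.588 -0.06   0.009]
top saucer_a (312, 228) 0.93 [ 0.421 -0.001  0.021]
top teaspoon (226, 186) 0.7 [0.509 0.223 0.255]
top teaspoon (241, 252) 0.47 [0.346 0.225 0.008]
top sugar_bowl (362, 247) 0.72 [ 0.361 -0.159  0.019]
```

Run:
```python
import cv2
a=cv2.imread("pics/scene1.png");b=cv2.imread("pics/top1.png")
cv2.imwrite("pics/scene1c.png",cv2.resize(a[120:370,180:480],(720,600),interpolation=3))
cv2.imwrite("pics/top1c.png",cv2.resize(b[120:300,180:460],(800,514),interpolation=3))
```

```text
(no output)
```

View pics/scene1c.png

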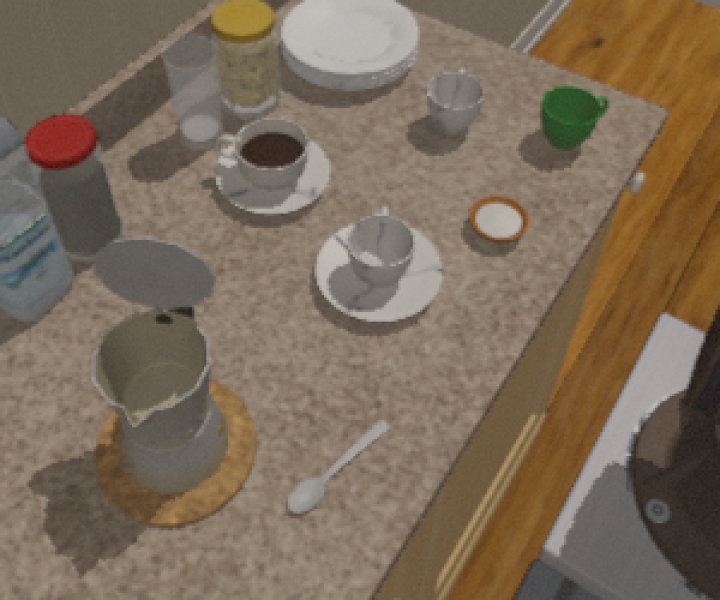

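View pics/top1c.png

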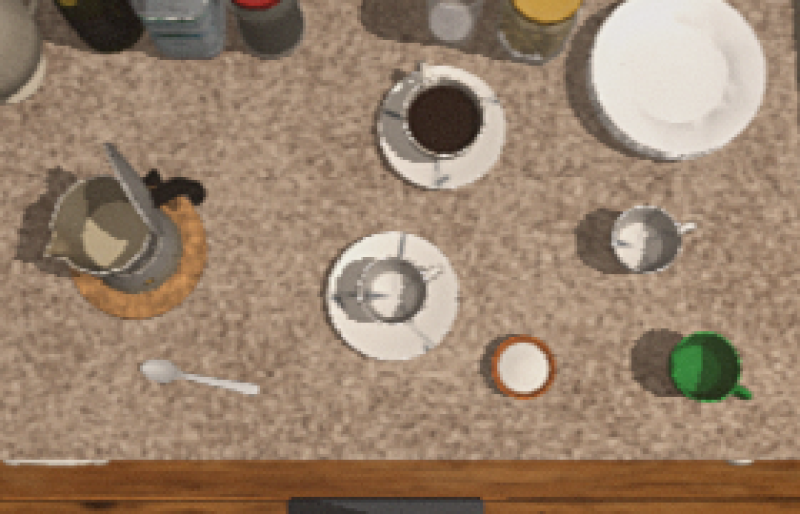

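Run:
```python
import numpy as np
for c in("scene","top"):
    W=np.load(f"/tmp/{c}W.npy").reshape(-1,3)
    m=(abs(W[:,0]-.52)<.12)&(abs(W[:,1]-.25)<.13)
    P=W[m]
    for lo,hi in((.004,.013),(.03,.06),(.08,.12),(.13,.16),(.16,.18),(.18,.2),(.2,.22),(.22,.24),(.24,.26),(.26,.275),(.275,.31)):
        s=P[(P[:,2]>lo)&(P[:,2]<hi)]
        if len(s)>3: print(c,lo,hi,len(s),"min",s.min(0).round(3)[:2],"max",s.max(0).round(3)[:2],"med",np.median(s,0).round(3)[:2])
    m=(abs(W[:,0]-.44)<.06)&(abs(W[:,1]+.02)<.06)&(W[:,2]>.045)&(W[:,2]<.09)
    s=W[m];print("cup rim",len(s),s.min(0).round(3),s.max(0).round(3))
    m=(abs(W[:,0]-.44)<.11)&(abs(W[:,1]+.02)<.11)&(W[:,2]>.006)&(W[:,2]<.022)
    s=W[m];print("saucer",len(s),np.percentile(s,[1,99],0).round(3).tolist())
```

```text
scene 0.004 0.013 1520 min [0.404 0.129] max [0.62  0.376] med [0.463 0.307]
scene 0.03 0.06 397 min [0.443 0.232] max [0.518 0.324] med [0.459 0.3  ]
scene 0.08 0.12 991 min [0.45  0.188] max [0.541 0.319] med [0.503 0.271]
scene 0.13 0.16 679 min [0.444 0.22 ] max [0.543 0.325] med [0.518 0.265]
scene 0.16 0.18 434 min [0.443 0.216] max [0.545 0.33 ] med [0.508 0.262]
scene 0.18 0.2 197 min [0.479 0.207] max [0.559 0.254] med [0.517 0.23 ]
scene 0.2 0.22 256 min [0.474 0.207] max [0.563 0.257] med [0.519 0.232]
scene 0.22 0.24 280 min [0.473 0.205] max [0.564 0.257] med [0.517 0.231]
scene 0.24 0.26 254 min [0.478 0.207] max [0.559 0.256] med [0.516 0.232]
scene 0.26 0.275 112 min [0.491 0.216] max [0.545 0.248] med [0.517 0.233]
cup rim 374 [ 0.402 -0.072  0.045] [0.476 0.021 0.073]
saucer 1164 [[0.368, -0.127, 0.006], [0.51, 0.053, 0.021]]
top 0.004 0.013 700 min [0.401 0.122] max [0.64  0.379] med [0.455 0.239]
top 0.03 0.06 143 min [0.443 0.225] max [0.532 0.307] med [0.466 0.24 ]
top 0.08 0.12 580 min [0.451 0.183] max [0.549 0.317] med [0.496 0.281]
top 0.13 0.16 273 min [0.443 0.189] max [0.545 0.327] med [0.512 0.302]
top 0.16 0.18 202 min [0.441 0.196] max [0.543 0.33 ] med [0.517 0.271]
top 0.2 0.22 15 min [0.473 0.205] max [0.553 0.247] med [0.49 0.21]
top 0.22 0.24 88 min [0.472 0.206] max [0.561 0.254] med [0.523 0.217]
top 0.24 0.26 88 min [0.477 0.209] max [0.555 0.253] med [0.515 0.224]
top 0.26 0.275 48 min [0.489 0.216] max [0.543 0.246] med [0.514 0.23 ]
cup rim 152 [ 0.401 -0.07   0.045] [0.474 0.02  0.075]
saucer 1242 [[0.368, -0.087, 0.006], [0.509, 0.054, 0.022]]
```

The scene shows three cups like the target. The cup at scene (340,223) / top (318,223) is streaked, empty and on a saucer, so it is cup_a. The cup at (369,162) has no saucer (cup_b), the one at (417,168) is green, and (293,183) is the full cup. The lid at scene (244,233) stands about upright, the spout points to +y/-x, and the handle to -y/+x. Next I'll fit the lid plane and the cup rim.

```bash
cat > fit.py <<'E'
from h import *
from scipy.optimize import least_squares
W=np.load("/tmp/sceneW.npy").reshape(-1,3);T=np.load("/tmp/topW.npy").reshape(-1,3)
def sel(P,x,y,z): return P[(P[:,0]>x[0])&(P[:,0]<x[1])&(P[:,1]>y[0])&(P[:,1]<y[1])&(P[:,2]>z[0])&(P[:,2]<z[1])]
def circ(P): 
    r=least_squares(lambda p:np.hypot(P[:,0]-p[0],P[:,1]-p[1])-p[2],[*np.median(P[:,:2],0),.05],loss="soft_l1",f_scale=.002);return r.x.round(4)
for n,P in(("scene",W),("top",T)):
    L=sel(P,(.46,.58),(.19,.27),(.192,.275));c=np.median(L,0)
    for _ in range(5):
        u,s,vt=np.linalg.svd(L-c,full_matrices=False);nn=vt[2];d=(L-c)@nn;L=L[abs(d)<.004];c=L.mean(0)
    if nn[:2]@[-.4,.92]<0: nn=-nn   # inner face looks toward spout
    print(n,"lid n",nn.round(3),"c",c.round(3),"yaw(+y dir)",np.degrees(np.arctan2(nn[1],nn[0])).round(1),"q=90+",np.degrees(np.arcsin(-nn[2])).round(1),"top z",L[:,2].max().round(3))
    print(" rim",circ(sel(P,(.43,.56),(.22,.34),(.155,.18))),"trivet",circ(sel(P,(.40,.62),(.15,.376),(.0065,.0115))))
    print(" cup_a rim",circ(sel(P,(.39,.49),(-.06,.03),(.062,.08))),"saucer")
    C=sel(P,(.30,.65),(-.2,.45),(.012,.4))
print(camera_params("wrist")["t"])
s=arm.get_state();print(s["eef_pos"],s["ee_rot"],s["q"])
for n,P in(("scene",W),("top",T)):
    sp=sel(P,(.28,.42),(.1,.3),(.003,.03));print("spoon",sp.min(0),sp.max(0))
E
python3 fit.py
```

```text
scene lid n [-0.496  0.868 -0.029] c [0.518 0.232 0.231] yaw(+y dir) 119.7 q=90+ 1.7 top z 0.273
 rim [0.4936 0.2748 0.0491] trivet [0.4956 0.2733 0.068 ]
 cup_a rim [ 0.4391 -0.0163  0.0365] saucer
top lid n [-0.404  0.874 -0.27 ] c [0.51  0.223 0.25 ] yaw(+y dir) 114.8 q=90+ 15.7 top z 0.271
 rim [0.4925 0.2742 0.0494] trivet [0.4921 0.2766 0.0673]
 cup_a rim [ 0.4373 -0.0163  0.0364] saucer
[ 0.67510189 -0.03146406  0.3880112 ]
[0.15309095 0.65737334 0.19456452] [-3.14158855e+00  6.62753829e-06 -2.28779794e-01] [ 1.63012200e+00  3.58570706e-01  1.18663104e-02 -5.51750746e-06
 -1.22408612e+00 -2.88103595e-01]
spoon [0.28310693 0.10203525 0.0030041 ] [0.41994913 0.29959084 0.01233092]
spoon [0.28053662 0.10043869 0.00300013] [0.4199434  0.2998303  0.01530457]
```

```bash
cat > go.py <<'E'
from h import *
from scipy.spatial.transform import Rotation as Ro
A=np.radians(119.7);D=np.array([np.cos(A),np.sin(A),0]);L=np.array([D[1],-D[0],0]);H=-0.053*D+0.5643*L+[0,0,.169]
s=arm.get_state();R=Ro.from_euler("xyz",s["ee_rot"])
def shift(p): return (R.inv().apply(np.array(p)-s["eef_pos"])*1000).round(1)
E
python3 - <<'E'
from go import *
print("H",H.round(3))
p=H-.055*D;p[2]=.345;print(p.round(3),shift(p))
T=Ro.from_matrix(np.c_[-D,L*0+np.cross([0,0,-1],-D),[0,0,-1]]);print((R.inv()*T).as_rotvec())
for c in("scene","top"):
    P=np.load(f"/tmp/{c}W.npy").reshape(-1,3)
    for x in(.45,.55,.6,.65,.7,.75):
        print(c,x,[(y,P[(abs(P[:,0]-x)<.025)&(abs(P[:,1]-y)<.05)&(P[:,2]<.5)][:,2].max(initial=0).round(2)) for y in(.05,.15,.25,.35,.45,.55)])
E
```

```text
H [0.516 0.234 0.169]
[0.544 0.186 0.345] [ 487.4  370.7 -150.4]
[-1.13689994e-06  7.93737048e-06  8.23653745e-01]
scene 0.45 [(0.05, np.float64(0.07)), (0.15, np.float64(0.0)), (0.25, np.float64(0.23)), (0.35, np.float64(0.17)), (0.45, np.float64(0.07)), (0.55, np.float64(0.07))]
scene 0.55 [(0.05, np.float64(0.01)), (0.15, np.float64(0.12)), (0.25, np.float64(0.27)), (0.35, np.float64(0.17)), (0.45, np.float64(0.0)), (0.55, np.float64(0.0))]
scene 0.6 [(0.05, np.float64(0.0)), (0.15, np.float64(0.0)), (0.25, np.float64(0.0)), (0.35, np.float64(0.0)), (0.45, np.float64(0.0)), (0.55, np.float64(0.0))]
scene 0.65 [(0.05, np.float64(0.01)), (0.15, np.float64(0.0)), (0.25, np.float64(0.01)), (0.35, np.float64(0.15)), (0.45, np.float64(0.24)), (0.55, np.float64(0.0))]
scene 0.7 [(0.05, np.float64(0.0)), (0.15, np.float64(0.25)), (0.25, np.float64(0.26)), (0.35, np.float64(0.24)), (0.45, np.float64(0.24)), (0.55, np.float64(0.0))]
scene 0.75 [(0.05, np.float64(0.17)), (0.15, np.float64(0.27)), (0.25, np.float64(0.32)), (0.35, np.float64(0.3)), (0.45, np.float64(0.24)), (0.55, np.float64(0
[... 296 characters left out ...]
loat64(0.01)), (0.55, np.float64(0.01))]
top 0.6 [(0.05, np.float64(0.01)), (0.15, np.float64(0.01)), (0.25, np.float64(0.01)), (0.35, np.float64(0.01)), (0.45, np.float64(0.01)), (0.55, np.float64(0.01))]
top 0.65 [(0.05, np.float64(0.01)), (0.15, np.float64(0.01)), (0.25, np.float64(0.01)), (0.35, np.float64(0.15)), (0.45, np.float64(0.24)), (0.55, np.float64(0.01))]
top 0.7 [(0.05, np.float64(0.01)), (0.15, np.float64(0.25)), (0.25, np.float64(0.26)), (0.35, np.float64(0.24)), (0.45, np.float64(0.24)), (0.55, np.float64(0.01))]
top 0.75 [(0.05, np.float64(0.17)), (0.15, np.float64(0.27)), (0.25, np.float64(0.32)), (0.35, np.float64(0.3)), (0.45, np.float64(0.24)), (0.55, np.float64(0.0))]
```

```bash
python3 -m jog '[[[0,0,-60,0,0,0,0],[0,0,-120,0,0,0,0],[30,25,-150,0,0,0.1,0],[75,57,-150,0,0,0.25,0],[120,91,-150,0,0,0.4,0],[165,125,-150,0,0,0.55,0],[210,160,-150,0,0,0.7,0],[255,194,-150,0,0,0.82,0],[300,228,-150,0,0,0.82,0],[345,262,-150,0,0,0.82,0],[390,297,-150,0,0,0.82,0],[435,331,-150,0,0,0.82,0],[487,371,-150,0,0,0.82,0],[487,371,-150,0,0,0.82,0],[487,371,-150,0,0,0.82,0],[487,371,-150,0,0,0.82,0]]]'
python3 - <<'E'
from go import *
print(arm.get_state()["force"])
im,d=grab_frame("scene");cv2.imwrite("pics/s2.png",cv2.resize(im[130:330,160:360],(600,600),interpolation=3))
for s_ in(.085,):
  p=H-.055*D;p[2]=.25;print(shift(p))
E
```

```text
t: 3.0
eef_pos: [0.5427, 0.1865, 0.3447]
ee_rot: [-3.141, 0.0, -1.048]
force: [0.2, 0.0, 0.2]
width: -0.0
gripper_force: 0.0
[0.21261704 0.00464543 0.15942487]
[ 1.1 -0.4 94.7]
```

View pics/s2.png

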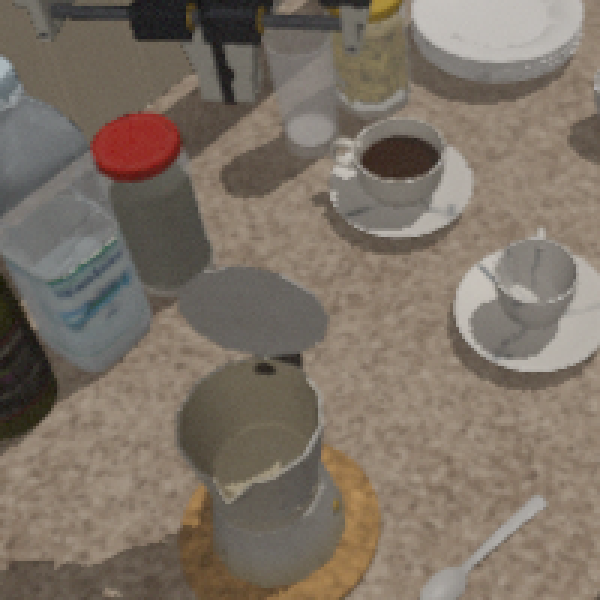

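The gripper hangs behind the lid at crop (230,100), well clear of everything. I'll descend and start pushing.

```bash
python3 -m jog '[[[0,0,45,0,0,0,0],[0,0,91,0,0,0,0],[0,0,91,0,0,0,0],[-15,0,91,0,0,0,0],[-25,0,91,0,0,0,0],[-34,0,91,0,0,0,0],[-41,0,90,0,0,0,0],[-48,0,89,0,0,0,0],[-56,0,89,0,0,0,0],[-64,0,90,0,0,0,0],[-72,0,92,0,0,0,0],[-79,0,94,0,0,0,0],[-86,0,97,0,0,0,0],[-93,0,100,0,0,0,0],[-100,0,104,0,0,0,0],[-100,0,104,0,0,0,0]]]'
python3 - <<'E'
from go import *
im,d=grab_frame("scene");cv2.imwrite("pics/s3.png",cv2.resize(im[130:330,160:360],(600,600),interpolation=3))
E
```

```text
t: 5.05
eef_pos: [0.493, 0.2725, 0.2401]
ee_rot: [3.141, -0.0, -1.048]
force: [-0.3, -0.4, -0.1]
width: 0.0006
gripper_force: 0.0
```

View pics/s3.png

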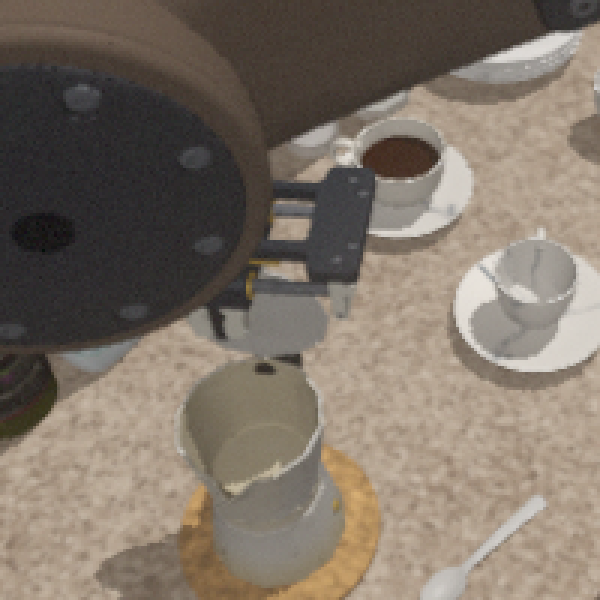

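The fingers at crop (215,310) overlap the lid, which looks hardly tilted, so I'll check the depth.

Run:
```python
from go import *
for c in("scene","top"):
    im,d=grab_frame(c);P=cloud(c,d)
    if c=="top": cv2.imwrite("pics/t3.png",cv2.resize(im[130:270,170:310],(600,600),interpolation=3))
    p=camera_params(c);K=np.array(p["mtx"])
    x=K@(np.array(p["R"])@s["eef_pos"]+p["t"]);print(c,"tcp uv",x[:2]/x[2],"crop",(x[:2]/x[2]-[160,130])*3)
    if c=="scene":
        for uv in((270,310),(300,310),(265,340),(300,330),(215,320),(215,300),(340,300),(320,320),(230,345)):
            u,v=160+uv[0]//3,130+uv[1]//3;w=P[v,u];r=w-H;print(uv,w.round(3),"l,d,z",(r@L).round(3),(r@D).round(3),r[2].round(3))
```

```text
scene tcp uv [237.47169807 248.35596101] crop [232.41509422 355.06788302]
(270, 310) [0.506 0.225 0.228] l,d,z -0.013 -0.002 0.059
(300, 310) [0.487 0.215 0.231] l,d,z -0.035 -0.002 0.062
(265, 340) [0.514 0.229 0.192] l,d,z -0.004 -0.003 0.023
(300, 330) [0.491 0.216 0.205] l,d,z -0.031 -0.003 0.036
(215, 320) [0.489 0.281 0.293] l,d,z 0.0 0.055 0.124
(215, 300) [0.46  0.297 0.349] l,d,z -0.017 0.083 0.18
(340, 300) [0.398 0.264 0.358] l,d,z -0.088 0.085 0.189
(320, 320) [0.478 0.209 0.221] l,d,z -0.046 -0.002 0.052
(230, 345) [0.54  0.241 0.178] l,d,z 0.025 -0.005 0.009
top tcp uv [208.57295174 192.96104628] crop [145.71885523 188.88313883]
```

View pics/t3.png

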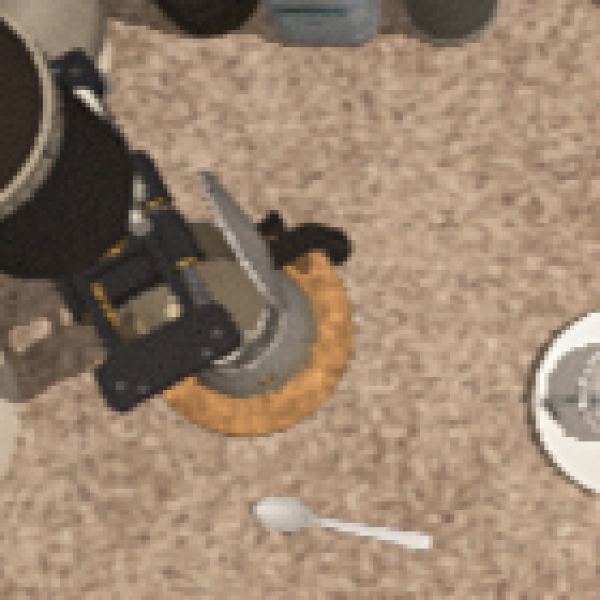

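Run:
```python
from go import *
for c in("scene","top"):
    im,d=grab_frame(c);P=cloud(c,d).reshape(-1,3);P=P[d.ravel()>0];r=P-H
    l,dd,z=r@L,r@D,r[:,2]
    m=(abs(l)<.04)&(dd>.02)&(dd<.09)&(z>.03)&(z<.2)
    for a in np.arange(.03,.2,.01):
        k=m&(z>a)&(z<a+.01)
        if k.sum(): print(c,(a+.169).round(3),k.sum(),"l",l[k].min().round(3),l[k].max().round(3),"d",dd[k].min().round(3),dd[k].max().round(3))
    k=(abs(l)<.05)&(dd<.015)&(dd>-.03)&(z>.02)&(z<.11);u=np.linalg.svd(np.c_[l,dd,z][k]-np.c_[l,dd,z][k].mean(0),full_matrices=False)[2][2];print("lid n",u,k.sum(),z[k].max())
```

```text
scene 0.269 22 l -0.017 0.015 d 0.04 0.057
scene 0.279 72 l -0.017 0.015 d 0.036 0.058
scene 0.289 66 l -0.018 0.015 d 0.049 0.058
scene 0.299 35 l -0.019 0.014 d 0.054 0.058
scene 0.329 5 l -0.035 -0.035 d 0.048 0.057
scene 0.339 49 l -0.036 -0.01 d 0.026 0.085
scene 0.349 87 l -0.04 -0.014 d 0.02 0.085
scene 0.359 52 l -0.04 -0.025 d 0.065 0.085
lid n [-0.00128619  0.99960262 -0.0281594 ] 418 0.10072277732813598
top 0.329 8 l -0.036 -0.035 d 0.038 0.059
top 0.339 17 l -0.036 -0.034 d 0.033 0.084
top 0.349 41 l -0.038 0.002 d 0.02 0.084
top 0.359 139 l -0.038 0.003 d 0.02 0.085
lid n [-0.06946018 -0.95538835  0.28706861] 237 0.10361397500268263
```

The lid did not move: the visible finger tips are about 25–30 mm higher than the reported TCP, so they passed over it. I'll check this with the wrist camera.

Run:
```python
from go import *
p=camera_params("wrist");im,d=grab_frame("wrist");cv2.imwrite("pics/w3.png",im);P=cloud("wrist",d,p)
Q=P.reshape(-1,3)[d.ravel()>0]
t=Q[(Q[:,2]<.04)&(Q[:,2]>-.06)];h,e=np.histogram(t[:,2],bins=50);print("table z",e[h.argmax()],h.max())
S=np.load("/tmp/sceneW.npy").reshape(-1,3);t=S[abs(S[:,2])<.05];h,e=np.histogram(t[:,2],bins=50);print("scene table",e[h.argmax()])
k=np.array(p["mtx"]);x=k@(np.array(p["R"])@s["eef_pos"]+p["t"]);print("tcp uv",x[:2]/x[2],"depth",x[2])
print(s["force"],s["width"],"cam pos",-np.array(p["R"]).T@p["t"])
r=Q-H;l,dd,z=r@L,r@D,r[:,2];m=(abs(l)<.07)&(abs(dd-.05)<.07)&(z>-.02)&(z<.02);h,e=np.histogram(z[m],bins=20);print("rim",list(zip(e.round(3),h)))
near=d[(d>0)&(d<.25)];print("near",np.percentile(near,[0,5,50,95]) if near.size else None)
```

```text
table z -0.0016382273881229772 41776
scene table -0.001995075017418836
tcp uv [318.67618954 227.92004708] depth 0.1989119124229552
[-0.44188216 -0.16933246 -1.18300007] 0.0005609331305358056 cam pos [0.52663524 0.21528621 0.42925599]
rim [(np.float64(-0.02), np.int64(38)), (np.float64(-0.019), np.int64(34)), (np.float64(-0.018), np.int64(34)), (np.float64(-0.017), np.int64(37)), (np.float64(-0.016), np.int64(27)), (np.float64(-0.016), np.int64(40)), (np.float64(-0.015), np.int64(30)), (np.float64(-0.014), np.int64(35)), (np.float64(-0.013), np.int64(38)), (np.float64(-0.012), np.int64(41)), (np.float64(-0.011), np.int64(42)), (np.float64(-0.01), np.int64(35)), (np.float64(-0.009), np.int64(50)), (np.float64(-0.008), np.int64(43)), (np.float64(-0.007), np.int64(35)), (np.float64(-0.007), np.int64(39)), (np.float64(-0.006), np.int64(96)), (np.float64(-0.005), np.int64(219)), (np.float64(-0.004), np.int64(153)), (np.float64(-0.003), np.int64(38))]
near [0.0500009  0.05218421 0.07410123 0.19709051]
```

View pics/w3.png

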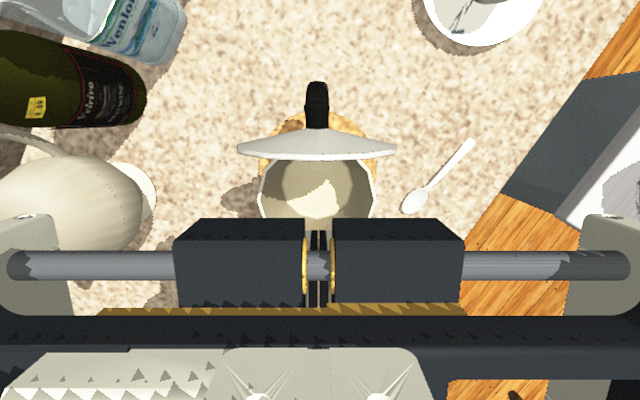

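Run:
```python
from go import *
p=camera_params("wrist");im,d=grab_frame("wrist");P=cloud("wrist",d,p)
for v in range(214,300,6): print(v,[(u,d[v,u].round(3),P[v,u,2].round(3)) for u in(300,308,314,318,323,332)])
print(p["mtx"])
```

```text
214 [(300, np.float32(0.347), np.float64(0.097)), (308, np.float32(0.346), np.float64(0.097)), (314, np.float32(0.347), np.float64(0.097)), (318, np.float32(0.345), np.float64(0.098)), (323, np.float32(0.347), np.float64(0.096)), (332, np.float32(0.346), np.float64(0.097))]
220 [(300, np.float32(0.089), np.float64(0.344)), (308, np.float32(0.337), np.float64(0.107)), (314, np.float32(0.342), np.float64(0.103)), (318, np.float32(0.344), np.float64(0.102)), (323, np.float32(0.341), np.float64(0.104)), (332, np.float32(0.334), np.float64(0.11))]
226 [(300, np.float32(0.083), np.float64(0.351)), (308, np.float32(0.326), np.float64(0.12)), (314, np.float32(0.329), np.float64(0.117)), (318, np.float32(0.331), np.float64(0.115)), (323, np.float32(0.328), np.float64(0.118)), (332, np.float32(0.322), np.float64(0.123))]
232 [(300, np.float32(0.079), np.float64(0.354)), (308, np.float32(0.161), np.float64(0.278)), (314, np.float32(0.165), np.float64(0.274)), (318, np.float32(0.319), np.float64(0.128)), (323, np.float32(0.164), np.float64(0.274)), (332, np.float32(0.093), np.float64(0.342))]
23
[... 2437 characters left out ...]
08), np.float64(0.357))]
292 [(300, np.float32(0.076), np.float64(0.361)), (308, np.float32(0.12), np.float64(0.322)), (314, np.float32(0.124), np.float64(0.318)), (318, np.float32(0.48), np.float64(-0.002)), (323, np.float32(0.124), np.float64(0.318)), (332, np.float32(0.081), np.float64(0.356))]
298 [(300, np.float32(0.077), np.float64(0.361)), (308, np.float32(0.12), np.float64(0.322)), (314, np.float32(0.125), np.float64(0.317)), (318, np.float32(0.482), np.float64(-0.002)), (323, np.float32(0.124), np.float64(0.318)), (332, np.float32(0.094), np.float64(0.345))]
[[316.11995785   0.         318.07550742]
 [  0.         316.11995785 200.18970686]
 [  0.           0.           1.        ]]
```

Both cameras show the real fingertips about 31 mm above the reported TCP, so I'll apply that offset. For the pointing I'll choose a height that satisfies both readings. Now up, back over the lid, down behind it and push to about 75°.

```bash
python3 -m jog '[[[0,0,-40,0,0,0,0],[0,0,-75,0,0,0,0],[0,0,-75,0,0,0,0],[50,0,-75,0,0,0,0],[100,0,-75,0,0,0,0],[100,0,-75,0,0,0,0],[100,0,-30,0,0,0,0],[100,0,17,0,0,0,0],[100,0,17,0,0,0,0],[85,0,17,0,0,0,0],[75,0,17,0,0,0,0],[66,0,17,0,0,0,0],[59,0,16,0,0,0,0],[52,0,15,0,0,0,0],[44,0,15,0,0,0,0],[44,0,15,0,0,0,0]]]'
cat > chk.py <<'E'
from go import *
for c in("scene","wrist"):
    p=camera_params(c);im,d=grab_frame(c);P=cloud(c,d,p).reshape(-1,3)[d.ravel()>0];r=P-H
    l,dd,z=r@L,r@D,r[:,2];h=np.hypot(dd,z)
    k=(abs(l)>.022)&(abs(l)<.045)&(h>.03)&(h<.1)&(dd>-.04)&(z>-.01)
    if k.sum()>20: print(c,"lid angle med",np.degrees(np.median(np.arctan2(z,dd)[k])).round(1),"pct",np.degrees(np.percentile(np.arctan2(z,dd)[k],[10,90])).round(1),k.sum())
    k=(abs(l)<.02)&(dd>-.06)&(dd<.12)&(z>0)&(z<.2)
    cv2.imwrite(f"pics/chk_{c}.png",im)
print("tcp l,d,z(true)",((s["eef_pos"]-H)@L).round(4),((s["eef_pos"]-H)@D).round(4),(s["eef_pos"][2]+.031).round(4),s["force"].round(2))
E
python3 chk.py
```

```text
t: 7.4
eef_pos: [0.515, 0.2345, 0.2255]
ee_rot: [3.141, 0.0, -1.048]
force: [0.3, 0.3, -0.1]
width: 0.0005
gripper_force: 0.0
scene lid angle med 79.4 pct [-2.8 81.7] 354
wrist lid angle med 93.0 pct [90.2 95.9] 435
tcp l,d,z(true) -0.0007 0.0016 0.2565 [ 0.31  0.34 -0.13]
```

The lid is now moving, at about 80°. Continuing along the arc.

```bash
python3 -m jog '[[[-8,0,1,0,0,0,0],[-16,0,3,0,0,0,0],[-23,0,5,0,0,0,0],[-30,0,8,0,0,0,0],[-37,0,11,0,0,0,0],[-44,0,15,0,0,0,0],[-50,0,20,0,0,0,0],[-56,0,25,0,0,0,0],[-62,0,31,0,0,0,0],[-67,0,37,0,0,0,0],[-72,0,44,0,0,0,0],[-76,0,51,0,0,0,0],[-79,0,57,0,0,0,0],[-80,0,62,0,0,0,0],[-80,0,62,0,0,0,0]]]' && python3 chk.py
```

```text
t: 9.38
eef_pos: [0.4752, 0.3033, 0.163]
ee_rot: [3.141, -0.0, -1.049]
force: [-0.1, 0.1, -0.6]
width: 0.0003
gripper_force: 0.0
wrist lid angle med 19.1 pct [16.2 23.3] 6006
tcp l,d,z(true) -0.0012 0.081 0.194 [-0.12  0.11 -0.64]
```

View pics/chk_scene.png

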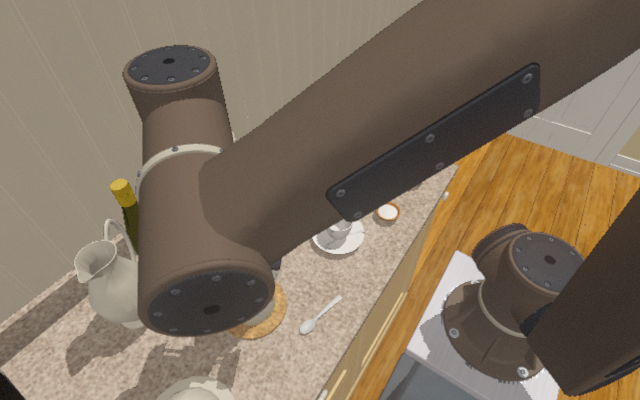

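The arm hides the pot in this view, but the wrist depth gives about 8° left. Pressing down gently.

```bash
python3 -m jog '[[[-1,0,3,0,0,0,0],[-1,0,6,0,0,0,0],[-2,0,8,0,0,0,0],[-2,0,10,0,0,0,0],[-2,0,10,0,0,0,0]]]'
cat > pl.py <<'E'
from go import *
p=camera_params("wrist");im,d=grab_frame("wrist");cv2.imwrite("pics/w_last.png",im);P=cloud("wrist",d,p).reshape(-1,3)[d.ravel()>0];r=P-H
l,dd,z=r@L,r@D,r[:,2]
k=(abs(l)>.015)&(abs(l)<.042)&(dd>.015)&(dd<.08)&(z>-.01)&(z<.06)
A_=np.c_[l,dd,np.ones_like(l)][k]
for _ in range(5):
    c=np.linalg.lstsq(A_,z[k],rcond=None)[0];e=np.zeros(len(z))+9;e[k]=abs(A_@c-z[k]);k=k&(e<.004);A_=np.c_[l,dd,np.ones_like(l)][k]
print("slope deg",np.degrees(np.arctan(c[1])).round(2),"l-slope",np.degrees(np.arctan(c[0])).round(2),"z at hinge",c[2].round(4),"z at .05",(c[2]+.05*c[1]).round(4),k.sum(),s["force"].round(2))
E
python3 pl.py
```

```text
t: 10.1
eef_pos: [0.4744, 0.3051, 0.1534]
ee_rot: [3.141, -0.0, -1.049]
force: [0.2, -0.3, 0.2]
width: 0.0002
gripper_force: 0.0
slope deg 7.64 l-slope 0.35 z at hinge 0.0043 z at .05 0.011 10047 [ 0.23 -0.26  0.18]
```

```bash
python3 -m jog '[[[0,0,1,0,0,0,0],[0,0,2,0,0,0,0],[0,0,3,0,0,0,0],[0,0,3,0,0,0,0]]]' && python3 pl.py;  python3 -m jog '[[[0,0,1,0,0,0,0],[0,0,2,0,0,0,0],[0,0,3,0,0,0,0],[0,0,3,0,0,0,0]]]' && python3 pl.py
```

```text
t: 10.65
eef_pos: [0.4744, 0.3052, 0.1505]
ee_rot: [3.141, -0.0, -1.049]
force: [-0.1, -1.0, -0.1]
width: 0.0006
gripper_force: 0.0
slope deg 5.81 l-slope 0.29 z at hinge 0.004 z at .05 0.0091 10129 [-0.15 -0.95 -0.08]
t: 11.2
eef_pos: [0.4744, 0.3052, 0.1475]
ee_rot: [3.141, -0.0, -1.049]
force: [-0.1, 0.7, 0.4]
width: 0.0003
gripper_force: 0.0
slope deg 3.77 l-slope 0.29 z at hinge 0.0036 z at .05 0.0069 10185 [-0.09  0.67  0.44]
```

```bash
python3 -m jog '[[[0,0,1,0,0,0,0],[0,0,2,0,0,0,0],[0,0,3,0,0,0,0],[0,0,3,0,0,0,0]]]' && python3 pl.py;  python3 -m jog '[[[0,0,0.5,0,0,0,0],[0,0,1,0,0,0,0],[0,0,1.5,0,0,0,0],[0,0,1.5,0,0,0,0]]]' && python3 pl.py
```

```text
t: 11.75
eef_pos: [0.4745, 0.3053, 0.1446]
ee_rot: [-3.142, 0.0, -1.049]
force: [0.2, 1.1, 0.4]
width: 0.0006
gripper_force: 0.3
slope deg 1.85 l-slope 0.29 z at hinge 0.0034 z at .05 0.005 10282 [0.2  1.09 0.42]
t: 12.3
eef_pos: [0.475, 0.3058, 0.1439]
ee_rot: [-3.14, 0.0, -1.048]
force: [-1.6, 1.3, 5.5]
width: 0.0004
gripper_force: 3.1
slope deg 1.77 l-slope 0.31 z at hinge 0.0034 z at .05 0.0049 10396 [-1.56  1.31  5.52]
```

The force jumps to 5.5 N and the lid stops moving, so it is on the rim. Lift off and check.

```bash
python3 -m jog '[[[0,0,0,0,0,0,0],[0,0,0,0,0,0,0],[0,0,0,0,0,0,0],[0,0,-20,0,0,0,0],[0,0,-70,0,0,0,0],[0,0,-120,0,0,0,0],[0,0,-120,0,0,0,0]]]' && python3 pl.py
python3 - <<'E'
from go import *
print(s["force"])
for z in(.264,.089): print(shift([.438,-.0163,z]))
E
```

```text
t: 13.22
eef_pos: [0.4761, 0.3064, 0.2673]
ee_rot: [-3.135, 0.002, -1.049]
force: [-0.1, 0.2, -1.6]
width: 0.0006
gripper_force: 0.0
slope deg -0.42 l-slope 0.15 z at hinge 0.0048 z at .05 0.0044 4195 [-0.15  0.21 -1.55]
[-0.65434309  0.81836373 -0.21377969]
[260.7 192.5  -0.3]
[260.9 193.1 174.7]
```

View pics/w_last.png

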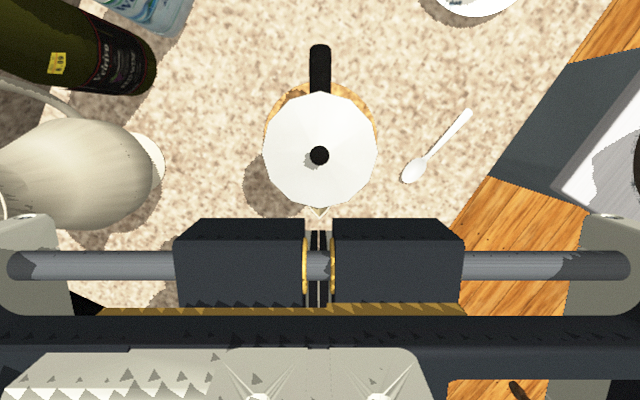

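The lid sits flat on the pot (319,150), the slope is about 0, and the pot is still on the trivet. Now over to cup_a.

```bash
python3 -m jog '[[[40,30,0,0,0,0,0],[80,60,0,0,0,0,0],[120,90,0,0,0,0,0],[160,120,0,0,0,0,0],[200,148,0,0,0,0,0],[235,174,0,0,0,0,0],[261,193,0,0,0,0,0],[261,193,0,0,0,0,0],[261,193,40,0,0,0,0],[261,193,80,0,0,0,0],[261,193,110,0,0,0,0],[261,193,110,0,0,0,0],[261,193,110,0,0,0,0]]]'
python3 - <<'E'
from go import *
from fit import sel,circ
p=camera_params("wrist");im,d=grab_frame("wrist");cv2.imwrite("pics/w5.png",im);P=cloud("wrist",d,p).reshape(-1,3)[d.ravel()>0]
C=sel(P,(.39,.49),(-.07,.04),(.062,.08));print(len(C),circ(C),C.min(0),C.max(0));print(shift([.438,-.0163,.089]))
im,d=grab_frame("scene");P=cloud("scene",d).reshape(-1,3)
r=P-(s["eef_pos"]);m=(abs(r[:,0])<.025)&(abs(r[:,1])<.025)&(r[:,2]>-.03)&(r[:,2]<.07);print("finger lowest rel. tcp",np.sort(r[m][:,2])[:5], r[m].mean(0))
E
```

```text
t: 14.9
eef_pos: [0.4379, -0.0169, 0.1538]
ee_rot: [-3.141, -0.0, -1.048]
force: [-0.1, 0.3, 0.2]
width: 0.0006
gripper_force: 0.0
scene lid n [-0.496  0.868 -0.029] c [0.518 0.232 0.231] yaw(+y dir) 119.7 q=90+ 1.7 top z 0.273
 rim [0.4936 0.2748 0.0491] trivet [0.4956 0.2733 0.068 ]
 cup_a rim [ 0.4391 -0.0163  0.0365] saucer
top lid n [-0.404  0.874 -0.27 ] c [0.51  0.223 0.25 ] yaw(+y dir) 114.8 q=90+ 15.7 top z 0.271
 rim [0.4925 0.2742 0.0494] trivet [0.4921 0.2766 0.0673]
 cup_a rim [ 0.4373 -0.0163  0.0364] saucer
[0.37173406 0.20525864 0.40515979]
[ 0.4379034  -0.01689176  0.15381586] [-3.14128564e+00 -4.92157296e-04 -1.04809799e+00] [ 4.14926133e-01 -8.20490856e-03 -5.43827329e-01  5.30699420e-04
 -1.03481580e+00  1.07501341e-01]
spoon [0.28310693 0.10203525 0.0030041 ] [0.41994913 0.29959084 0.01233092]
spoon [0.28053662 0.10043869 0.00300013] [0.4199434  0.2998303  0.01530457]
840 [ 0.4399 -0.0194  0.0364] [ 0.40145977 -0.06855464  0.06200475] [0.47642881 0.01706466 0.07076654]
[-0.5 -0.4 64.8]
finger lowest rel. tcp [0.03444754 0.03493825 0.03510002 0.03528199 0.03583018] [-0.00467454  0.00966625  0.05369628]
```

View pics/w5.png

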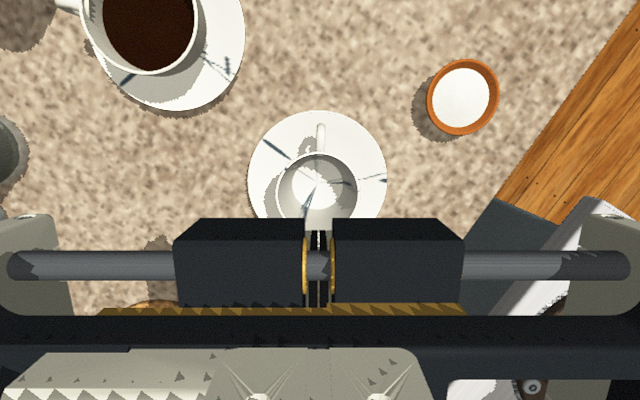

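The empty streaked cup on its saucer (318,190) is right below the fingers. Descend and hold.

```bash
python3 -m jog '[[[0,0,20,0,0,0,0],[0,0,40,0,0,0,0],[0,0,55,0,0,0,0],[0,0,65,0,0,0,0],[0,0,65,0,0,0,0],[0,0,65,0,0,0,0],[0,0,65,0,0,0,0],[0,0,65,0,0,0,0],[0,0,65,0,0,0,0],[0,0,65,0,0,0,0],[0,0,65,0,0,0,0],[0,0,65,0,0,0,0],[0,0,65,0,0,0,0],[0,0,65,0,0,0,0],[0,0,65,0,0,0,0],[0,0,65,0,0,0,0],[0,0,65,0,0,0,0],[0,0,65,0,0,0,0]]]' && python3 -m jog '[[[0,0,0,0,0,0,0],[0,0,0,0,0,0,0],[0,0,0,0,0,0,0],[0,0,0,0,0,0,0],[0,0,0,0,0,0,0],[0,0,0,0,0,0,0],[0,0,0,0,0,0,0],[0,0,0,0,0,0,0],[0,0,0,0,0,0,0],[0,0,0,0,0,0,0],[0,0,0,0,0,0,0],[0,0,0,0,0,0,0],[0,0,0,0,0,0,0],[0,0,0,0,0,0,0],[0,0,0,0,0,0,0],[0,0,0,0,0,0,0]]]'
python3 - <<'E'
from go import *
im,d=grab_frame("scene");P=cloud("scene",d).reshape(-1,3);r=P-H;l,dd,z=r@L,r@D,r[:,2]
k=(abs(l)<.06)&(dd>-.02)&(dd<.13)&(z>.015)&(z<.15);print("above lid (knob only)",k.sum(),z[k].max(initial=0),"knob d,l",dd[k].mean(),l[k].mean())
k=(abs(l)<.045)&(dd>.01)&(dd<.1)&(abs(z)<.014);c=np.linalg.lstsq(np.c_[l,dd,np.ones_like(l)][k],z[k],rcond=None)[0];print("lid slope rad",c)
print(s["force"],s["eef_pos"])
cv2.imwrite("pics/end.png",im)
E
```

```text
t: 17.25
eef_pos: [0.4373, -0.0173, 0.0881]
ee_rot: [-3.142, -0.0, -1.049]
force: [0.0, 0.0, 0.2]
width: 0.0004
gripper_force: 0.0
t: 19.25
eef_pos: [0.4373, -0.0173, 0.0881]
ee_rot: [3.142, -0.0, -1.049]
force: [0.8, 0.3, -0.0]
width: 0.0003
gripper_force: 0.0
above lid (knob only) 57 0.03037744958060465 knob d,l 0.047988091992101085 0.00010718930749640972
lid slope rad [ 0.02162272 -0.06910038  0.00922026]
[ 0.80695397  0.2523146  -0.04942221] [ 0.43729766 -0.01725242  0.0880641 ]
```

```bash
python3 -c "
from station import arm
print(arm.job_done())"
```

```text
the job is handed in; nothing more can be done
None
```

I tipped the moka pot's lid shut, and the fingertips held for over three seconds above the empty cup on its saucer and are still pointing there. My first push passed over the lid without touching it, because the real fingertips sit about 31 mm above the reported position. I corrected for that; the job is handed in, but no verdict came back.

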